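Open the vent cap of the buffer tank

TASK

Open the buffer tank's vent: flip the hinged tab that lies across the white screw cap up and back, well past upright; then push the cap down gently, with no more than about a kilo and a half, until you feel it bottom, and holding it down unscrew it counter-clockwise, on to its stop about 150 degrees round. Do not force the turn if it is still caught, and do not disturb the other things on the bench. Leave the tab open and the cap at its stop, and let go.

Things in the scene. Friction and masses are not known exactly. Their poses are not given: they have to be found in the camera images.
- dock: grey docking base 210 x 200 x 30 mm under the white buffer tank (160 x 130 mm, top 129 mm above the bench). Fixed, but place and yaw differ each time. Origin: on the bench right below the cap's axis; x points from the cap to the tab's hinge, z up. On the tank: grey collar round the cap, 60 mm across, top at 137 mm; steel hose stub 16 mm across at x +60, y +45 mm, top at 155 mm
- tab (a joint): angle of the hinged tab: 0 lying flat across the cap, growing as its free end is lifted up and over, pi/2 upright, stop at 2.6 rad; it stays where it is left (hinge friction about 0.1 N m)
- tab_fin (a point): point in the fin at the tab's free end, 8 mm below its top. Closed, the fin is an upright block 10 mm long (base x), 18 mm wide (base y), 22 mm tall; pinch it from above across its 18 mm width; it may pivot between the fingers as the tab swings. The strap it stands on is 18 mm wide too, 5 mm thick. Its axes turn with the tab
- tab_hinge (a point): middle of the tab's hinge axis, which lies along the base's y, 38 mm to the +x side of the cap's axis, 194 mm above the bench; closed, the fin's point is 82 mm to the -x side of it and 10 mm higher. Two hinge cheeks, 30 mm wide over all, stand here beside the cap: when taking the cap keep the fingers' line within 0.7 rad of the base's y
- cap_top (a point): centre of the top of the ribbed white cap, 44 mm across, 34 mm tall, its top 186 mm above the bench when closed, 15 mm free below its rim down to the collar. Its x axis turns with the cap; z up
- cap_shell: the white screw cap as a body; its origin lies on the cap's axis 150 mm below the cap's top, its x axis turns with the cap
- collar: fixed grey collar on the tank round the foot of the cap, 60 mm across, top at 137 mm; holds the cap's bottom and catch inside. Origin on the cap's axis, 36 mm above the bench
- cap (a joint): rad unscrewed: 0 to 0.1 closed, counter-clockwise from above, hard stop 2.6. A catch blocks it at about 0.2 until the cap is pushed (spring, 2 to 6 N) to within 1 mm of a firm bottom; its depth is unseen and differs each time, 4 to 15 mm. Not over 18 N on the bottom, nor 0.3 N m against the catch. Past about 0.85 the cap springs up and turns freely (0.1 N m). Needs two or more grasps
- amber_bottle: bystander, to be left alone: amber glass bottle with a black cap, 52 mm across, 105 mm tall; origin at the centre of its underside
- white_jar: bystander, to be left alone: white plastic jar, 60 mm across, 65 mm tall; origin at the centre of its underside
- beaker: bystander, to be left alone: open glass beaker, 66 mm across, 85 mm tall; origin at the centre of its underside
- tip_box: bystander, to be left alone: closed plastic tip box 120 x 85 x 55 mm; origin at the centre of its underside
- timer: bystander, to be left alone: flat bench timer 50 x 65 x 22 mm; origin at the centre of its underside
- media_bottle: bystander, to be left alone: wide glass jar with a plain white lid and no tab, 80 mm across, 115 mm tall; origin at the centre of its underside
- tube_rack: bystander, to be left alone: white block rack with eight holes, 75 x 150 x 45 mm; origin at the centre of its underside

How it is judged:
On the way, in this order (a step that is already met when the one before it is completed fails the run):
1. the tab is flipped up past upright (value of joint tab above 1.75 rad), for 0.2 s.
2. the cap is past its catch (value of joint cap above 0.9 rad and value of joint tab above 1.75 rad), for 0.1 s.
At the end, for the whole second after the job is handed in: The tab stands open past upright (more than 1.75 rad), the cap is unscrewed to its stop (more than 2.35 of 2.6 rad), both at rest and released (value of joint tab above 1.75 rad and value of joint cap above 2.35 rad and velocity of joint each of cap, tab below 0.1 rad/s); the robot touches nothing.
It fails at once if the cap is pushed on its bottom or forced against its catch with more than 18 N (contact force between cap_shell and collar above 18 N).
It fails at once if another thing on the bench is moved more than 30 mm or tipped over (distance of any of amber_bottle, white_jar, beaker, tip_box, timer, media_bottle, tube_rack from where it was at the start of the episode above 0.03 m or angle between any of amber_bottle, white_jar, beaker, tip_box, timer, media_bottle, tube_rack's own z axis and vertical above 0.5 rad).
It also fails if it takes over 72 s, if anything falls off the work surface, if the arm or the gripper's body presses on something with over 40 N, if the wrist force passes 120 N, or if a joint passes its speed limit or range.

ROBOT

A 6-joint arm with a two-finger parallel gripper is mounted at the origin on the work surface. World frame = base frame: x ahead of the robot, y to its left, z up, the work surface at z = 0. Lengths are in m, angles in rad, forces in N, time in s.
With the tool pointing down it reaches from about 0.375 to 0.925 m from the base axis. Payload 5.7 kg.
Tool frame: the origin (TCP) lies midway between the tips of the shut fingers; the grasp point (between the pads) lies 19 mm behind it; z points along the fingers, x is the direction in which the jaws open and shut, and the axes are right-handed (so a half turn about z gives the same grasp; the last joint's range is limited). The gripper opens to 88 mm and grips with 3 to 60 N. Pads are 20 mm wide; open, the fingers measure 115 mm over their backs; the gripper's body (75 mm by 178 mm) begins 61 mm behind the grasp point.
Start: joints at [1.008, 0.359, 1.51, -0, 1.272, -0.115], TCP at [0.26, 0.541, 0.223] pointing down, gripper open.
Joint ranges: [-2.97, 2.97], [-1.01, 2.36], [0.21, 2.38], [-0.96, 4.11], [0.2, 2.71], [-2.98, 2.98]. Speed limits (rad/s): [2.39, 2.39, 3.14, 3.14, 3.14, 3.14].

INTERFACE

Orientations are given as a unit quaternion [x, y, z, w].
In Python, from bench import move_ptp, servo_line, goto_joints, move_gripper, sleep, inverse_kinematics, capture, PlanningError, close_job, spot_in, silhouettes, current_clock, current_joint_pos, current_qvel, current_joint_torque, current_position, current_orientation, current_force, current_torque, current_finger_gap gives the robot as it stands. Calls block until the motion is done:
- move_ptp(position, orientation): joint-space move of the TCP to a pose.
- servo_line(position, orientation=None, rate=0.15, contact_N=None): straight line of the TCP; orientation=None keeps the orientation; rate is the mean speed in m/s. With contact_N (N) it stops when the force on the tool has changed by that much, and returns True; else False.
- goto_joints(angles): joint-space move.
- move_gripper(opening): finger opening in m; the grip force is fixed at half the most; returns when the fingers have stopped.
- sleep(seconds).
- inverse_kinematics(position, orientation): joint angles nearest the present ones, or None.
- capture(name): name is "scene" or "top" or "wrist"; returns a dict with "image" (480x640x3 uint8, blue, green, red), "range_z" (480x640 float32, m along the optical axis (not along the pixel's ray), 0 where there is no reading), "intrinsics" (3x3 intrinsics, pixels), "k1" (the pictures are not rectified: a ray, as slopes to the right and down, at radius r is drawn at 1 + k1 r^2 times it, then the intrinsics apply), "R" (3x3) and "t" (3): a world point X has camera coordinates R X + t. Camera axes: x right, y down, z forward; pixel columns grow to the right and rows downward; lengths in m; the calibration is good to about 2 mm. A picture is of the moment at which its call begins.
A pose or a line that the arm cannot do raises PlanningError and nothing moves.
- close_job(): hands the job in, once; it reports no verdict.
Trained networks look in the newest picture that a camera, given by its name, has taken for a name from the list of things; names that differ only in an ending like _2 or _b are one class to them, and where a whole thing is asked for, a point or a joint stands for the part that bears it (a point fixed in the world has none). Each returns a list of dicts, best first, with "conf" (0 to 1); they miss things now and then, are a little off and sometimes report something else, mostly with a low value. They report only what shows in the picture. A call takes as long as a camera call.
- spot_in(camera, query): "xy" ([column, row] in pixels, amid what is visible of it).
- silhouettes(camera, query): "region" (480x640 bool, what is visible of it) and "xy" ([column, row] in pixels, amid what is visible of it).
Readings, each from a call of its own:
- current_clock(): time.
- current_joint_pos(): joint angles.
- current_qvel(): joint speeds.
- current_joint_torque(): joint torques, N m.
- current_position(): TCP position.
- current_orientation(): TCP orientation.
- current_force(): force on the tool from outside, world axes, zero at the start.
- current_torque(): the same for the moment, N m.
- current_finger_gap(): finger opening in m.
Only numpy, scipy, OpenCV 4.12 (cv2) and the standard library are available. Lean on these libraries where they do the work, as an engineer would, in place of code of your own. Each camera call takes 0.05 s, during which the arm holds its last target.

## Working session

There is one attempt and no reset: what is moved stays moved. The work goes in short steps, each a Python script; the robot and the scene stay as the last script left them, time stands still between calls to the robot, and variables do not carry over. Pictures are saved under pics/ and viewed, and the job is handed in when it is done.

```bash
ls; mkdir -p pics
cat > h.py <<'E'
import numpy as np, cv2
from bench import *
from scipy.spatial.transform import Rotation as Ro
def ray(c,uv):
    K=c["intrinsics"];k=c["k1"]
    d=np.array([(uv[0]-K[0,2])/K[0,0],(uv[1]-K[1,2])/K[1,1]])
    s=d.copy()
    for _ in range(20): s=d/(1+k*(s@s))
    return s
def unproj(c,uv,z):
    s=ray(c,uv); p=np.array([s[0]*z,s[1]*z,z]); return c["R"].T@(p-c["t"])
def proj(c,X):
    p=c["R"]@np.asarray(X)+c["t"]; s=p[:2]/p[2]; s=s*(1+c["k1"]*(s@s)); K=c["intrinsics"]
    return np.array([K[0,0]*s[0]+K[0,2],K[1,1]*s[1]+K[1,2]])
def cloud(c,mask=None):
    z=c["range_z"]; v,u=np.nonzero((z>0)&(mask if mask is not None else True))
    K=c["intrinsics"]
    d=np.stack([(u-K[0,2])/K[0,0],(v-K[1,2])/K[1,1]],1); s=d.copy()
    for _ in range(20): s=d/(1+c["k1"]*(s**2).sum(1,keepdims=True))
    zz=z[v,u]; P=np.c_[s*zz[:,None],zz]
    return (P-c["t"])@c["R"], np.c_[u,v]
def down(a): # tool z down, tool x along angle a
    x=np.array([np.cos(a),np.sin(a),0]);z=np.array([0,0,-1.]);y=np.cross(z,x)
    return Ro.from_matrix(np.c_[x,y,z]).as_quat()
E
python3 - <<'E'
from h import *
print(current_clock())
for n in ["scene","top","wrist"]:
    c=capture(n); cv2.imwrite(f"pics/{n}0.png",c["image"])
    print(n,-c["R"].T@c["t"],c["R"][2],c["k1"],c["intrinsics"][0,0])
    for q in ["dock","tab","tab_fin","tab_hinge","cap_top","collar","media_bottle","beaker"]:
        for r in spot_in(n,q)[:2]:
            u,v=np.round(r["xy"]).astype(int); z=c["range_z"][v,u]
            print(q,r["conf"],r["xy"],np.round(unproj(c,r["xy"],z),3) if z>0 else None)
E
```

```text
pics
0.0
scene [1.18401819 0.06780364 1.0624847 ] [-0.55561056 -0.07703396 -0.82786633] -0.08791118784823453 433.97162777576085
dock 0.91 [332.5, 263.6] [0.623 0.041 0.132]
tab 0.64 [268.2, 244.3] [ 0.549 -0.144  0.065]
tab 0.58 [337.4, 221.9] [0.54  0.04  0.196]
tab_fin 0.49 [335.4, 224.0] [0.548 0.035 0.197]
tab_hinge 0.64 [331.4, 250.9] [0.587 0.033 0.133]
cap_top 0.67 [335.2, 233.3] [0.569 0.038 0.186]
collar 0.65 [337.1, 243.4] None
collar 0.62 [292.5, 297.5] [ 0.672 -0.056  0.01 ]
media_bottle 0.77 [464.9, 291.5] [0.638 0.378 0.107]
media_bottle 0.71 [269.6, 240.7] [ 0.535 -0.143  0.063]
beaker 0.87 [292.3, 296.6] [ 0.676 -0.055  0.023]
top [ 0.38538845 -0.00765733  1.1086923 ] [ 2.01118990e-01  8.36713199e-04 -9.79566461e-01] -0.06118553587024169 437.257841936974
dock 0.67 [304.2, 266.7] [0.526 0.027 0.139]
tab 0.66 [303.6, 252.7] [0.547 0.026 0.197]
tab_fin 0.64 [304.3, 252.9] [0.547 0.025 0.197]
tab_hinge 0.92 [305.4, 265.3] [0.527 0.024 0.154]
tab_hinge 0.39 [309.0, 252.7] [0.549 0.015 0.187]
cap_top 0.74 [308.9, 254.4] [0.546 0.015 0.187]
collar 0.5 [311.1, 264.9] [0.53  0.012 0.137]
media_bottle 0.76 [159.4, 241.1] [0.589 0.368 0.115]
beaker 0.9 [333.2, 203.3] [ 0.713 -0.043  0.006]
wrist [0.20060118 0.57017065 0.38496479] [ 0.22269458 -0.10709557 -0.96898796] -0.02799509179655773 424.21341093149977
```

View pics/scene0.png

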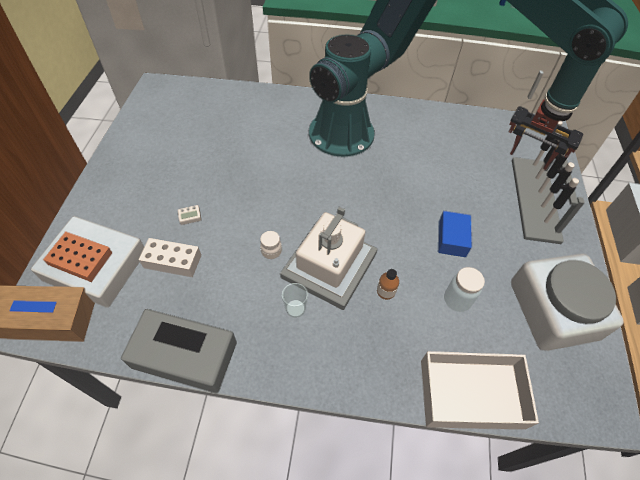

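View pics/top0.png

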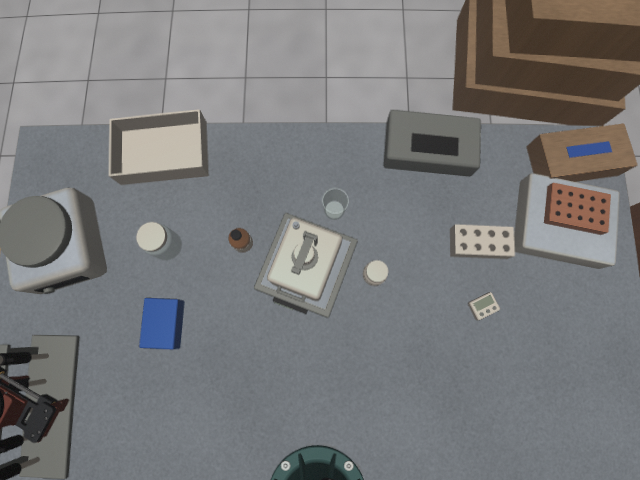

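Run:
```python
from h import *
for n in ["top","scene"]:
    c=capture(n); P,uv=cloud(c)
    m=(abs(P[:,0]-.545)<.13)&(abs(P[:,1]-.03)<.13)
    u0,v0=uv[m].min(0);u1,v1=uv[m].max(0)
    im=c["image"][v0:v1,u0:u1]; s=min(780/im.shape[1],590/im.shape[0]); cv2.imwrite(f"pics/{n}_z.png",cv2.resize(im,None,fx=s,fy=s,interpolation=cv2.INTER_CUBIC)); print(u0,v0,s)
    for lo,hi in [(.125,.132),(.15,.16),(.165,.19),(.182,.19),(.192,.2),(.2,.206),(.206,.22)]:
        k=m&(P[:,2]>lo)&(P[:,2]<hi)
        if k.sum()>2: print(n,lo,hi,k.sum(),P[k].mean(0).round(4),cv2.minAreaRect(P[k,:2].astype(np.float32)*1000))
```

```text
253 209 5.412844036697248
top 0.125 0.132 2599 [0.544  0.0265 0.1291] ((548.859130859375, 26.79212188720703), (127.49798583984375, 157.78842163085938), 69.29998016357422)
top 0.15 0.16 26 [0.5961 0.0313 0.1549] ((581.1831665039062, 18.72494125366211), (101.1686782836914, 39.79911422729492), 15.342320442199707)
top 0.165 0.19 188 [0.5496 0.0241 0.1849] ((557.21875, 24.98398208618164), (43.76739501953125, 59.30086898803711), 79.79522705078125)
top 0.182 0.19 162 [0.5496 0.0256 0.1866] ((558.2017822265625, 24.80702018737793), (43.76739501953125, 57.303184509277344), 79.79522705078125)
top 0.192 0.2 333 [0.553  0.0252 0.1961] ((548.3873901367188, 30.287364959716797), (29.932775497436523, 92.81591796875), 64.81477355957031)
top 0.2 0.206 24 [0.5675 0.0175 0.2012] ((545.1683959960938, 24.89944839477539), (24.982995986938477, 90.9839096069336), 72.9439468383789)
top 0.206 0.22 46 [0.508  0.0425 0.2127] ((508.1540832519531, 42.441261291503906), (17.599271774291992, 9.886191368103027), 69.17200469970703)
277 207 5.673076923076923
scene 0.125 0.132 1602 [0.5622 0.0268 0.1289] ((553.35577392578
[... 246 characters left out ...]
86 [0.5656 0.0273 0.1813] ((563.5719604492188, 23.04601287841797), (44.225460052490234, 64.57549285888672), 70.51861572265625)
scene 0.182 0.19 113 [0.5586 0.0272 0.1863] ((562.58349609375, 22.56561279296875), (43.22993469238281, 63.66801834106445), 68.21019744873047)
scene 0.192 0.2 228 [0.5563 0.0258 0.196 ] ((552.0203857421875, 24.104883193969727), (29.791969299316406, 86.91108703613281), 73.67854309082031)
scene 0.2 0.206 21 [0.5462 0.0303 0.2026] ((550.5462036132812, 28.705665588378906), (24.952312469482422, 92.21160125732422), 68.48772430419922)
scene 0.206 0.22 32 [0.5117 0.0427 0.211 ] ((511.9618835449219, 42.63018035888672), (16.813583374023438, 11.148752212524414), 68.640380859375)
```

View pics/top_z.png

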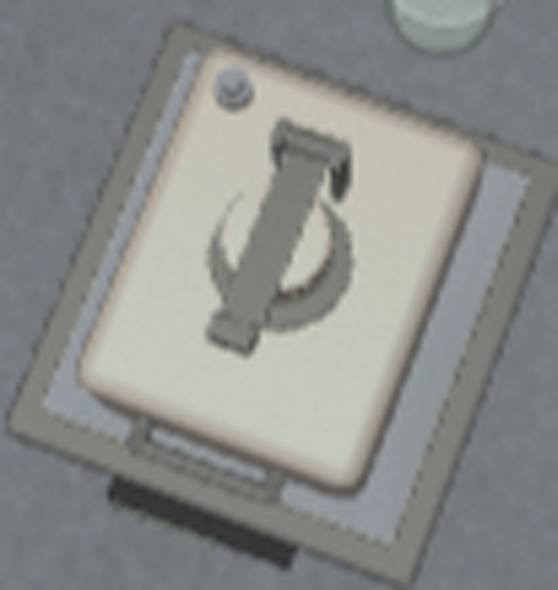

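Run:
```python
from h import *
M=Ro.from_quat(current_orientation()).as_matrix(); print(M.round(2),current_joint_pos().round(3) if hasattr(current_joint_pos(),'round') else current_joint_pos())
c=capture("wrist"); C=-c["R"].T@c["t"]; print("cam in tool",M.T@(C-current_position()), M.T@c["R"][2])
for a in [69.2,-110.8]:
  for d in range(-110,111,20):
    q=inverse_kinematics([.551,.027,.25],down(np.radians(a+d))); print(a,d,None if q is None else np.round(q,2))
```

```text
[[ 0.43  0.9  -0.  ]
 [ 0.9  -0.43 -0.  ]
 [-0.   -0.   -1.  ]] [ 1.008  0.359  1.51   0.     1.273 -0.115]
cam in tool [ 0.00082717 -0.06605883 -0.16233925] [-3.73924509e-05  2.47127541e-01  9.68982960e-01]
69.2 -110 [-0.08  0.26  1.58 -0.    1.3   0.64]
69.2 -90 [-0.08  0.26  1.58 -0.    1.3   0.29]
69.2 -70 [-0.08  0.26  1.58 -0.    1.3  -0.06]
69.2 -50 [-0.08  0.26  1.58 -0.    1.3  -0.41]
69.2 -30 [-0.08  0.26  1.58 -0.    1.3  -0.76]
69.2 -10 [-0.08  0.26  1.58 -0.    1.3  -1.11]
69.2 10 [-0.08  0.26  1.58 -0.    1.3  -1.46]
69.2 30 [-0.08  0.26  1.58 -0.    1.3  -1.81]
69.2 50 [-0.08  0.26  1.58 -0.    1.3  -2.16]
69.2 70 [-0.08  0.26  1.58 -0.    1.3  -2.51]
69.2 90 [-0.08  0.26  1.58 -0.    1.3  -2.85]
69.2 110 None
-110.8 -110 [-0.08  0.26  1.58 -0.    1.3  -2.51]
-110.8 -90 [-0.08  0.26  1.58 -0.    1.3  -2.85]
-110.8 -70 None
-110.8 -50 [-0.08  0.26  1.58 -0.    1.3   2.73]
-110.8 -30 [-0.08  0.26  1.58 -0.    1.3   2.38]
-110.8 -10 [-0.08  0.26  1.58 -0.    1.3   2.03]
-110.8 10 [-0.08  0.26  1.58 -0.    1.3   1.68]
-110.8 30 [-0.08  0.26  1.58 -0.    1.3   1.33]
-110.8 50 [-0.08  0.26  1.58 -0.    1.3   0.98]
-110.8 70 [-0.08  0.26  1.58 -0.    1.3   0.64]
-110.8 90 [-0.08  0.26  1.58 -0.    1.3   0.29]
-110.8 110 [-0.08  0.26  1.58 -0.    1.3  -0.06]
```

```bash
cat >> h.py <<'E'
def scan(n):
    c=capture(n); P,uv=cloud(c)
    m=(abs(P[:,0]-.545)<.11)&(abs(P[:,1]-.03)<.11)
    out=P[m&(P[:,2]>.12)]
    for lo,hi in [(.126,.132),(.134,.14),(.15,.16),(.182,.19),(.192,.2),(.206,.225)]:
        k=m&(P[:,2]>lo)&(P[:,2]<hi)
        if k.sum()>2:
            r=cv2.minAreaRect(P[k,:2].astype(np.float32)*1000); print(lo,hi,k.sum(),P[k].mean(0).round(4),np.median(P[k,2]).round(4),np.round(r[0],1),np.round(r[1],1),round(r[2],1))
    return c,P,uv
E
python3 - <<'E'
from h import *
q=down(np.radians(69.2))
move_ptp([.54,.03,.34],q); 
for i,p in enumerate([[.54,.03,.34],[.50,.06,.33]]):
    if i: servo_line(p,q,rate=.15)
    c,P,uv=scan("wrist"); cv2.imwrite(f"pics/w{i}.png",c["image"])
    for n in ["tab_fin","tab_hinge","cap_top"]:
        for r in spot_in("wrist",n)[:1]:
            u,v=np.round(r["xy"]).astype(int); z=c["range_z"][v,u]
            print(n,r["conf"],r["xy"],unproj(c,r["xy"],z).round(4), "pred",)
    yaw=np.radians(-20.8);e=np.array([np.cos(yaw),np.sin(yaw)]);cap=np.array([.5511,.0269])
    print("proj fin/hinge/cap",[proj(c,[*(cap+d*e),h]).round(1).tolist() for d,h in [(-44,.212),(38,.197),(0,.186)] for d in [d/1000]])
print(current_clock())
E
```

```text
0.126 0.132 16893 [0.5418 0.0312 0.129 ] 0.1291 [552.   28.4] [125.1 155.2] 68.8
0.134 0.14 783 [0.5456 0.0323 0.1371] 0.1372 [569.5  41.8] [103.4  56. ] 33.9
0.15 0.16 189 [0.6013 0.0395 0.1552] 0.1553 [579.7  27.4] [100.2  49.2] 2.3
0.182 0.19 1235 [0.5527 0.0282 0.1861] 0.1862 [558.2  24.7] [44.8 55.1] 58.8
0.192 0.2 2731 [0.5559 0.027  0.1958] 0.1955 [549.8  28.8] [29.9 93. ] 69.8
0.206 0.225 386 [0.5109 0.0445 0.2121] 0.2122 [511.   44.5] [17.3  9.6] 69.3
tab_fin 0.78 [323.8, 239.0] [0.548  0.0301 0.1955] pred
tab_hinge 0.85 [323.0, 207.8] [0.5258 0.0378 0.1955] pred
cap_top 0.88 [312.2, 236.1] [0.5427 0.0229 0.1962] pred
proj fin/hinge/cap [[321.3, 187.8], [321.1, 293.0], [321.2, 241.3]]
0.126 0.132 16131 [0.5398 0.0326 0.129 ] 0.1292 [551.9  28.4] [125.3 155.5] 69.1
0.134 0.14 857 [0.5482 0.0358 0.1372] 0.1372 [570.9  43.6] [107.2  54.7] 32.2
0.15 0.16 191 [0.5944 0.0421 0.1555] 0.1555 [580.   27.7] [99.  48.7] 2.2
0.182 0.19 1221 [0.5532 0.0287 0.1861] 0.1862 [558.8  27.4] [44.9 57.7] 83.0
0.192 0.2 2400 [0.5545 0.0276 0.1957] 0.1955 [547.5  29.2] [31.1 89. ] 70.2
0.206 0.225 407 [0.5104 0.0444 0.2117] 0.2121 [510.9  44. ] [17.4 10.1] 69.2
tab_fin 0.7 [306.4, 301.4] [0.547  0.0308 0.1952] pred
tab_hinge 0.92 [310.3, 258.8] [0.5123 0.0479 0.213 ] pred
cap_top 0.77 [321.1, 295.0] [0.5497 0.0416 0.1854] pred
proj fin/hinge/cap [[301.9, 257.9], [303.8, 354.5], [304.0, 303.2]]
4.525
```

Run:
```python
from h import *
from scipy.optimize import least_squares
c,P,uv=scan("wrist"); cv2.imwrite("pics/w2.png",c["image"])
k=(np.linalg.norm(P[:,:2]-[.552,.0287],axis=1)<.04)
im=c["image"].copy()
Q=P[k&(P[:,2]>.183)&(P[:,2]<.188)]
# collar: annulus at .137
R=P[k&(P[:,2]>.135)&(P[:,2]<.139)]
def bf(Q,r):
    best=None
    for dx in np.arange(-8,8.1,.5):
        for dy in np.arange(-8,8.1,.5):
            d=np.linalg.norm(Q[:,:2]-[.552+dx/1e3,.0287+dy/1e3],axis=1)
            s=(np.clip(d-r,0,None)).mean()
            if best is None or s<best[0]-1e-9: best=(s,dx,dy)
    return best
print("cap",bf(Q,.0222),"collar",bf(R,.0302),len(Q),len(R))
```

```text
0.126 0.132 16183 [0.5398 0.0327 0.1291] 0.1292 [552.2  28.4] [125.3 155.3] 69.0
0.134 0.14 862 [0.5483 0.0359 0.1372] 0.1372 [571.2  42.9] [106.8  54.6] 31.1
0.15 0.16 198 [0.5942 0.0422 0.1556] 0.1556 [580.4  27.6] [99.6 49.2] 2.3
0.182 0.19 1196 [0.5526 0.0288 0.1861] 0.1863 [558.5  26.5] [44.5 53.2] 69.0
0.192 0.2 2443 [0.5551 0.0274 0.1957] 0.1955 [548.  30.] [30.1 89.7] 69.0
0.206 0.225 407 [0.5105 0.0447 0.2117] 0.2121 [511.   44.4] [17.4 10.1] 70.2
cap (np.float64(0.0003546529162854475), np.float64(1.5), np.float64(-0.5)) collar (np.float64(0.0), np.float64(-0.5), np.float64(0.0)) 1135 788
```

View pics/w0.png

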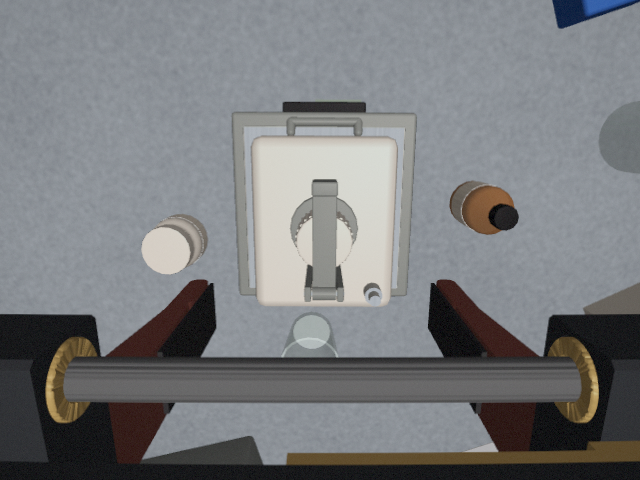

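```bash
cat >> h.py <<'E'
YAW=np.radians(-20.8); EX=np.array([np.cos(YAW),np.sin(YAW),0]); EY=np.array([-np.sin(YAW),np.cos(YAW),0])
CAP=np.array([.5523,.0286,0]); HG=CAP+.038*EX+[0,0,.194]
def finpt(th,z0=.010):
    c,s=np.cos(th),np.sin(th)
    return HG+EX*(-.082*c+z0*s)+np.array([0,0,.082*s+z0*c])
E
python3 - <<'E'
from h import *
q=down(np.radians(69.2)); g=np.array([0,0,-.019])
p=finpt(0)+g; print(p)
move_gripper(.05)
servo_line(p+[0,0,.05],q,rate=.15)
print(servo_line(p,q,rate=.06,contact_N=4), current_position())
move_gripper(0); print("gap",current_finger_gap(),current_force())
c=capture("wrist"); cv2.imwrite("pics/w3.png",c["image"]); print(current_clock())
E
```

```text
[0.51116767 0.04422471 0.185     ]
False [0.51149843 0.04420236 0.18525871]
gap 0.018270991387456904 [-0.78928942 -3.04642121  0.20270571]
7.7583
```

View pics/w3.png

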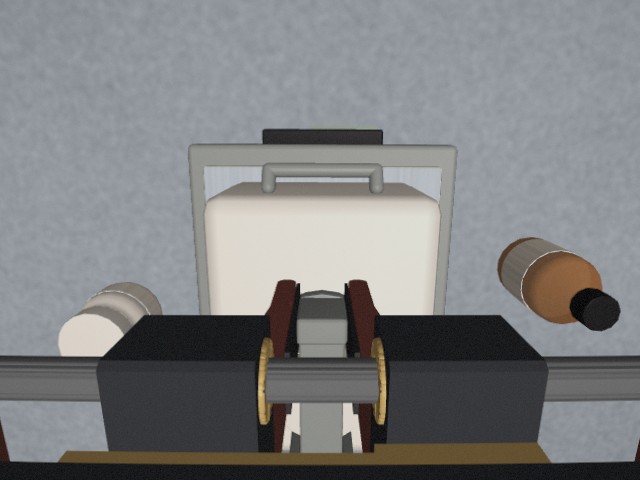

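Run:
```python
from h import *
q=down(np.radians(69.2)); g=np.array([0,0,-.019])
for th in np.linspace(0,2.4,13)[1:]:
    servo_line(finpt(th)+g,q,rate=.07)
    f=np.array(current_force()); print(round(th,2),f.round(1),round(current_finger_gap(),4))
    if np.linalg.norm(f)>25: print("STOP"); break
print(current_clock())
c=capture("scene"); cv2.imwrite("pics/s4.png",cv2.resize(c["image"][150:330,230:430],None,fx=3,fy=3))
```

```text
0.2 [-3.  -2.9  1.6] 0.0177
0.4 [-5.3 -2.8  0.9] 0.0176
0.6 [-4.6 -2.4  1. ] 0.0179
0.8 [-5.  -3.1  1.1] 0.018
1.0 [-4.2 -3.9  0.7] 0.0175
1.2 [-2.6 -4.4 -0.9] 0.0177
1.4 [-2.6 -4.5  1. ] 0.0175
1.6 [-3.1 -4.5  2. ] 0.0176
1.8 [-2.  -4.8  1.7] 0.0172
2.0 [-1.1 -6.3  2.2] 0.0166
2.2 [-1.4 -6.4  3.1] 0.0169
2.4 [ 2.  -6.5  3.9] 0.0168
12.3583
```

View pics/s4.png

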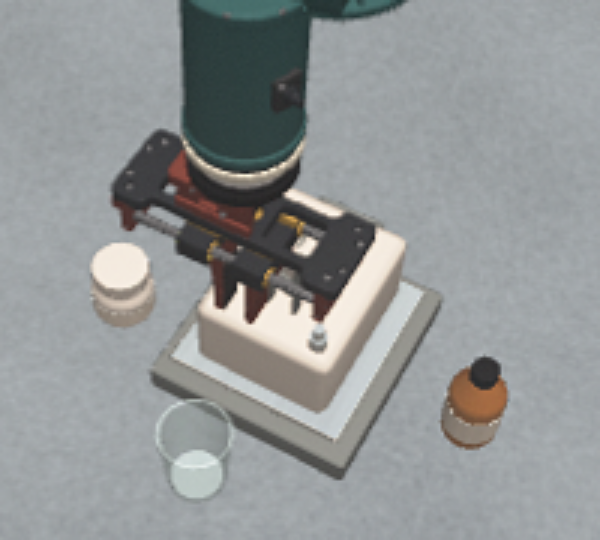

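Run:
```python
from h import *
q=down(np.radians(69.2))
move_gripper(.05)
p=np.array(current_position()); servo_line(p+[0,0,.06],q,rate=.15)
servo_line(CAP+[0,0,.33]-.03*EX,q,rate=.2)
c,P,uv=scan("wrist"); cv2.imwrite("pics/w5.png",c["image"])
L=(P-CAP)@np.c_[EX,EY,[0,0,1]]
k=(abs(L[:,1])<.008)&(L[:,2]>.19)&(L[:,0]>.02)&(L[:,0]<.15)
for a in np.arange(.02,.15,.01):
    s=k&(abs(L[:,0]-a)<.005); 
    if s.sum(): print(a.round(3),np.percentile(L[s,2],[5,50,95]).round(4))
Q=P[(np.hypot(L[:,0],L[:,1])<.035)&(L[:,2]>.183)&(L[:,2]<.189)]
print("cap",len(Q),cv2.minEnclosingCircle(Q[:,:2].astype(np.float32)),Q.mean(0))
from numpy.linalg import lstsq
print(current_clock(),current_force(),current_torque())
```

```text
0.126 0.132 17281 [0.5396 0.0326 0.1291] 0.1292 [551.9  28.2] [125.1 155.4] 68.9
0.134 0.14 1208 [0.5414 0.0343 0.1371] 0.1372 [570.   42.2] [104.4  56.5] 33.9
0.15 0.16 255 [0.5882 0.039  0.1555] 0.1555 [580.   27.2] [100.2  49.7] 2.2
0.182 0.19 2594 [0.5518 0.0286 0.1862] 0.1863 [557.2  26.3] [45.  55.7] 68.3
0.192 0.2 486 [0.5859 0.0154 0.1978] 0.1981 [587.6  14.9] [30.9 12.2] 68.8
0.206 0.225 662 [0.5983 0.0106 0.2141] 0.214 [597.7  10.8] [17.6 14.5] 69.9
0.03 [0.1946 0.1975 0.1995]
0.04 [0.1987 0.2033 0.2085]
0.05 [0.2091 0.215  0.2206]
0.06 [0.2202 0.2213 0.2224]
0.07 [0.2475 0.2475 0.2475]
0.08 [0.2467 0.252  0.2572]
0.09 [0.2571 0.261  0.2636]
0.1 [0.2524 0.2562 0.2598]
0.11 [0.2501 0.2511 0.2519]
cap 2521 ((0.5584583878517151, 0.026104751974344254), 0.02904106304049492) [0.55172275 0.02861921 0.18630647]
14.575 [ 0.44236859 -0.44200112  0.74891914] [-0.04755205 -0.00573717  0.06146818]
```

View pics/w5.png

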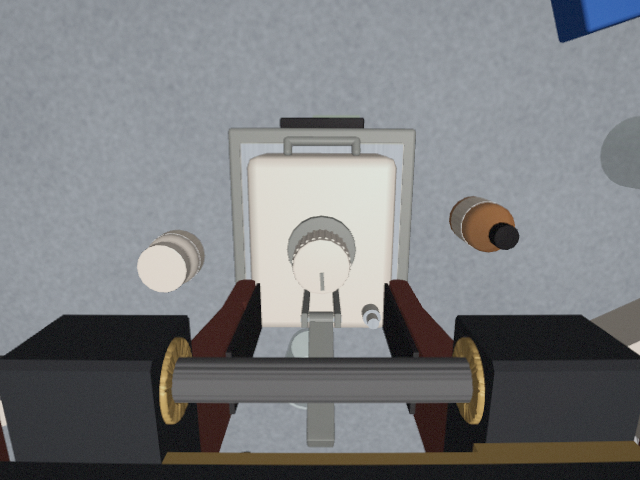

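```bash
cat >> h.py <<'E'
def capq(phi): return down(np.radians(69.2)+phi)
E
python3 - <<'E'
from h import *
q=capq(0)
move_gripper(0)
servo_line(CAP+.100*EX+[0,0,.285],q,rate=.2)
print(servo_line(CAP+.102*EX+[0,0,.225],q,rate=.04,contact_N=6),(current_position()-CAP).round(4),np.round(current_force(),1))
p=np.array(current_position()); servo_line([p[0],p[1],.30],q,rate=.2)
move_gripper(.066)
servo_line(CAP+[0,0,.30]-.03*EX,q,rate=.2)
c,P,uv=scan("wrist"); cv2.imwrite("pics/w6.png",c["image"])
L=(P-CAP)@np.c_[EX,EY,[0,0,1]]
k=(abs(L[:,1])<.008)&(L[:,2]>.19)&(L[:,0]>.02)&(L[:,0]<.15)
for a in np.arange(.02,.15,.01):
    s=k&(abs(L[:,0]-a)<.005); 
    if s.sum(): print(a.round(3),np.percentile(L[s,2],[5,50,95]).round(4))
print(current_clock())
E
```

```text
True [ 0.0956 -0.0363  0.2614] [ 1.6 -0.1  2.3]
0.126 0.132 20668 [0.5407 0.0318 0.129 ] 0.1291 [552.   28.3] [125.3 154.9] 69.1
0.134 0.14 1433 [0.5415 0.0345 0.1372] 0.1372 [572.6  28.1] [ 59.5 100.4] 88.9
0.15 0.16 319 [0.5871 0.0378 0.1557] 0.1556 [580.1  27.5] [100.7  49.3] 2.3
0.182 0.19 3135 [0.552  0.0285 0.1862] 0.1863 [560.   24.9] [44.9 61.6] 66.0
0.192 0.2 603 [0.5856 0.0156 0.1976] 0.198 [587.3  15. ] [30.2 11.9] 69.2
0.206 0.225 210 [0.5943 0.0123 0.2081] 0.208 [594.1  12.5] [17.3  5. ] 69.3
0.03 [0.193  0.1967 0.1994]
0.04 [0.1986 0.2028 0.2076]
0.05 [0.2072 0.2089 0.2104]
0.07 [0.2323 0.2368 0.2416]
0.08 [0.242  0.2472 0.2524]
0.09 [0.2509 0.252  0.2525]
19.3417
```

View pics/w6.png

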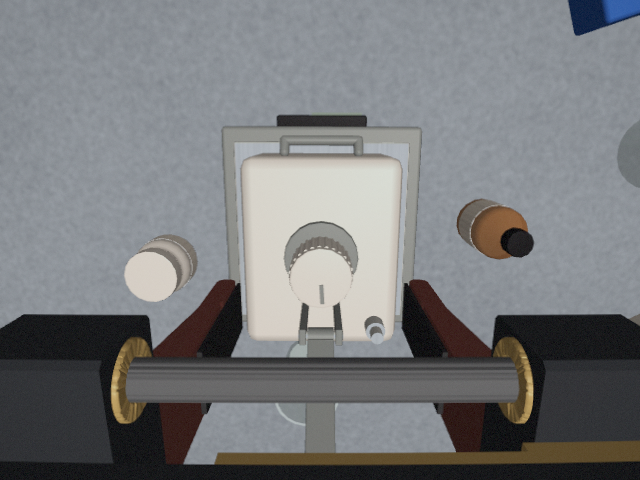

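Run:
```python
from h import *
q=capq(-.6)
move_ptp(CAP+[0,0,.25],q)
print(servo_line(CAP+[0,0,.161],q,rate=.06,contact_N=4),np.round(current_position(),4))
f0=np.array(current_force());t0=np.array(current_torque()); print(f0.round(2),t0.round(3))
move_gripper(.0); print("gap",current_finger_gap(),np.round(current_force(),2),np.round(current_torque(),3),current_clock(), np.round(current_position(),4))
```

```text
False [0.5526 0.0286 0.1614]
[ 0.24  0.31 -0.04] [ 0.012 -0.01  -0.026]
gap 0.04344892410971738 [-1.3  -2.73  1.77] [-0.35   0.371  0.066] 22.075 [0.5518 0.0282 0.161 ]
```

Run:
```python
from h import *
q=capq(-.6); p=CAP+[0,0,.161]; 
prev=None
for i in range(1,36):
    p=p-[0,0,.0005]
    servo_line(p,q,rate=.01)
    f=np.array(current_force()); print(i,current_position()[2].round(4),f.round(2),np.round(current_torque(),3)[2])
    if f[2]>9: break
print(current_clock())
```

```text
1 0.1604 [-3.63 -3.16  3.07] 0.052
2 0.1598 [-4.08 -3.81  2.25] 0.003
3 0.1594 [-3.39 -4.56  2.81] 0.016
4 0.1589 [-2.33 -3.24  1.96] 0.055
5 0.1584 [-3.6  -3.17  2.52] -0.011
6 0.1579 [-4.11 -4.44  3.32] 0.001
7 0.1574 [-4.03 -4.3   1.98] 0.063
8 0.1569 [-3.5  -4.17  2.7 ] 0.014
9 0.1564 [-3.8  -4.19  2.9 ] 0.081
10 0.1559 [-4.04 -2.78  3.88] 0.053
11 0.1555 [-3.32 -4.14  3.18] 0.05
12 0.155 [-3.73 -3.55  2.65] 0.004
13 0.1545 [-4.91 -2.8   3.71] 0.006
14 0.154 [-4.45 -3.47  3.63] 0.027
15 0.1535 [-3.62 -3.94  3.42] -0.008
16 0.153 [-4.85 -3.35  4.61] 0.017
17 0.1525 [-4.34 -3.01  4.04] -0.029
18 0.152 [-3.59 -3.06  3.99] -0.048
19 0.1515 [-4.67 -3.98  2.88] 0.087
20 0.151 [-3.58 -3.51  4.59] 0.043
21 0.1505 [-5.09 -4.06  4.96] -0.002
22 0.15 [-4.21 -3.06  5.13] 0.004
23 0.1495 [-4.6  -2.74  4.59] 0.09
24 0.149 [-4.58 -3.29  4.59] 0.039
25 0.1485 [-4.26 -3.99  3.79] 0.046
26 0.148 [-3.93 -3.47  4.12] 0.042
27 0.1477 [-5.29 -2.82  5.32] -0.001
28 0.1477 [-4.84 -3.5   9.76] 0.009
29.075
```

Run:
```python
from h import *
p=CAP+[0,0,.147]; 
z=.147
for phi in np.arange(-.5,.61,.1):
    j=inverse_kinematics(CAP+[0,0,z],capq(phi)); goto_joints(j)
    f=np.array(current_force()); t=current_torque()[2]; print(round(phi,2),current_position().round(4),f.round(2),round(t,3),round(current_finger_gap(),4),current_clock())
    if phi<.3 and f[2]<7.5: z-=.0002
    if f[2]>11.5: z+=.0003
    if abs(t)>.28: print("torque"); break
```

```text
-0.5 [0.552  0.0284 0.1477] [-4.58 -3.4   9.27] 0.099 0.0438 29.325
-0.4 [0.552  0.0284 0.1477] [-5.59 -2.32  8.71] 0.126 0.0435 29.575
-0.3 [0.5521 0.0284 0.1477] [-5.14 -2.69  8.87] 0.061 0.0434 29.825
-0.2 [0.5521 0.0284 0.1477] [-5.37 -3.03  8.57] 0.081 0.0434 30.075
-0.1 [0.5521 0.0285 0.1477] [-4.71 -3.03  9.95] 0.057 0.0437 30.325
-0.0 [0.5521 0.0285 0.1477] [-5.64 -1.79  8.33] 0.038 0.0434 30.575
0.1 [0.5521 0.0286 0.1477] [-4.77 -3.36  9.04] 0.092 0.0434 30.825
0.2 [0.5521 0.0286 0.1477] [-5.21 -2.28  9.05] 0.095 0.0433 31.075
0.3 [0.5522 0.0286 0.1477] [-4.66 -2.16  9.01] 0.113 0.0435 31.325
0.4 [0.5521 0.0287 0.1477] [-5.8  -1.95  9.54] 0.088 0.0436 31.575
0.5 [0.5521 0.0288 0.1477] [-5.15 -1.4   8.78] 0.088 0.0436 31.825
0.6 [0.5521 0.0288 0.1477] [-4.32 -3.    7.79] 0.129 0.0438 32.075
```

Run:
```python
from h import *
servo_line(CAP+[0,0,.1605],capq(.6),rate=.04); print(np.round(current_force(),2),np.round(current_position(),4))
move_gripper(.066)
servo_line(CAP+[0,0,.25],capq(.6),rate=.15)
servo_line(CAP+[0,0,.30]-.03*EX,capq(0),rate=.15)
c,P,uv=scan("wrist"); cv2.imwrite("pics/w7.png",c["image"][180:380,200:460].repeat(3,0).repeat(3,1))
print(current_clock())
```

```text
[-3.05 -1.66  1.27] [0.552  0.0288 0.1604]
0.126 0.132 20777 [0.5407 0.0318 0.129 ] 0.1292 [552.   28.5] [125.2 155.6] 69.0
0.134 0.14 1439 [0.5415 0.0343 0.1372] 0.1372 [570.6  41.8] [105.2  55.6] 31.6
0.15 0.16 303 [0.5874 0.0394 0.1557] 0.1556 [579.9  27.6] [100.7  48.9] 2.1
0.182 0.19 3125 [0.5519 0.0286 0.1862] 0.1863 [557.3  26.7] [44.5 55.4] 69.4
0.192 0.2 602 [0.5858 0.0157 0.1975] 0.198 [587.5  15. ] [30.9 12.2] 70.0
0.206 0.225 112 [0.5933 0.0126 0.2071] 0.207 [592.6  12.7] [17.3  4.9] 70.5
34.6667
```

View pics/w7.png

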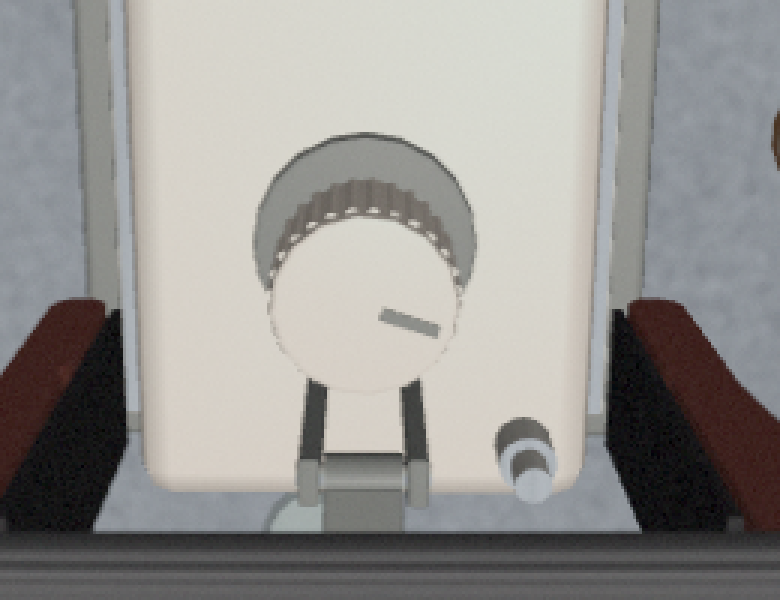

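```bash
cat >> h.py <<'E'
def turn(a,b):
    move_ptp(CAP+[0,0,.23],capq(a))
    print(servo_line(CAP+[0,0,.161],capq(a),rate=.08,contact_N=5))
    move_gripper(0); print("gap",round(current_finger_gap(),4))
    phi=a
    while phi<b-1e-6:
        phi=min(phi+.1,b)
        goto_joints(inverse_kinematics(CAP+[0,0,.161],capq(phi)))
        t=current_torque()[2]; print(round(phi,2),np.round(current_force(),1),round(t,3))
        if abs(t)>.3: print("stop"); break
    move_gripper(.066)
    servo_line(CAP+[0,0,.23],capq(phi),rate=.15)
def look(fn):
    servo_line(CAP+[0,0,.30]-.03*EX,capq(0),rate=.2)
    c,P,uv=scan("wrist"); cv2.imwrite(fn,c["image"][180:380,200:460].repeat(3,0).repeat(3,1)); print(current_clock())
E
python3 - <<'E'
from h import *
turn(-.65,.65); turn(-.5,.65); look("pics/w8.png")
E
```

```text
False
gap 0.0433
-0.55 [-2.8 -1.9  1.1] 0.083
-0.45 [-2.5 -2.1  0.5] 0.126
-0.35 [-1.7 -2.2  2.1] 0.131
-0.25 [-3.2 -3.   2.5] 0.121
-0.15 [-4.1 -2.2  1.8] 0.09
-0.05 [-3.5 -2.1  1.4] 0.022
0.05 [-4.7 -2.1  1.4] 0.04
0.15 [-3.5 -2.2  1.2] 0.103
0.25 [-4.9 -2.7  1.5] 0.077
0.35 [-3.9 -2.2  1.4] 0.098
0.45 [-4.3 -1.4  1.3] 0.096
0.55 [-4.2 -0.9  1.3] 0.049
0.65 [-4.  -0.1  1.9] 0.112
False
gap 0.0437
-0.4 [-3.9 -1.8  1.3] -0.2
-0.3 [-5.4  0.   2.2] 0.106
-0.2 [-3.6 -2.8  2. ] -0.268
-0.1 [-5.1 -0.3  2.5] -0.102
-0.0 [-4.3 -2.   1.4] -0.062
0.1 [ 0.8 -3.8 -1.6] -0.29
0.2 [-3.6 -1.7  1.8] -0.306
stop
0.126 0.132 20750 [0.5408 0.0317 0.129 ] 0.1292 [552.1  28.4] [125.1 155.2] 68.9
0.134 0.14 1446 [0.5417 0.0344 0.1372] 0.1372 [571.3  42.4] [106.7  56. ] 31.4
0.15 0.16 311 [0.5859 0.0393 0.1558] 0.1557 [580.2  27.3] [101.3  49.5] 2.2
0.182 0.19 3132 [0.5518 0.0286 0.1862] 0.1863 [557.1  26.4] [45.2 55.9] 68.4
0.192 0.2 611 [0.5858 0.0157 0.1975] 0.198 [587.4  15. ] [30.9 12.4] 69.3
0.206 0.225 119 [0.5931 0.0123 0.2072] 0.2071 [592.9  12.7] [17.3  4.1] 69.1
47.3
```

View pics/w8.png

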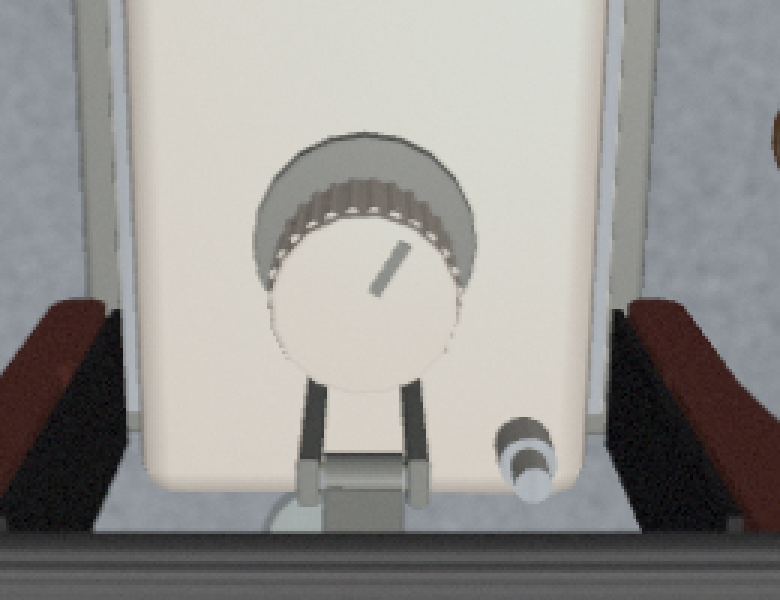

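Run:
```python
from h import *
c=capture("wrist"); cv2.imwrite("pics/w9.png",c["image"])
for fn in ["pics/w6.png","pics/w9.png"]:
    im=cv2.imread(fn); 
    P,uv=cloud(c); L=(P-CAP)@np.c_[EX,EY,[0,0,1]]
    g=im.min(2)[uv[:,1],uv[:,0]]
    k=(np.hypot(L[:,0],L[:,1])<.0185)&(g<170)&(L[:,2]>.18)
    Q=L[k,:2]; m=Q.mean(0); w,v=np.linalg.eigh(np.cov(Q.T)); d=v[:,1]*np.sign(v[:,1]@m)
    print(fn,k.sum(),m.round(4),"dir",np.arctan2(d[1],d[0]),"pos",np.arctan2(m[1],m[0]))
k=(abs(L[:,1])<.007)&(L[:,0]>.055)&(L[:,0]<.09)&(L[:,2]>.2); s=np.polyfit(L[k,0],L[k,2],1); print("tab",np.pi-np.arctan(s[0]))
print(current_clock(),np.round(current_force(),2),current_qvel())
```

```text
pics/w6.png 85 [0.0086 0.0008] dir 0.4057440412055256 pos 0.09621844155326098
pics/w9.png 92 [-0.0094  0.0057] dir 2.6069069971213685 pos 2.59725255993901
tab 2.3162169783581175
47.35 [-0.12 -0.05 -0.62] [-9.52233467e-05  6.34665798e-03 -3.62337385e-03  1.24712063e-03
  6.07796949e-03  4.51744283e-03]
```

Run:
```python
from h import *
servo_line(np.array(current_position())+[0,0,.06],rate=.15)
c=capture("scene"); a=cv2.imread("pics/scene0.png"); d=cv2.absdiff(a,c["image"]).max(2)
m=(d>60).astype(np.uint8); n,l,s,_=cv2.connectedComponentsWithStats(m); print(s[1:][s[1:,4]>15])
sleep(.3); close_job(); print(current_clock())
```

```text
[[ 313    0   57   15  260]
 [ 424    0   23   23  311]
 [ 507    0  106   47 2331]
 [ 572    0    7    4   19]
 [ 592    0   34   42  167]
 [ 314   19   51   19  559]
 [ 377   27   22   25  256]
 [ 312   29  127   87 3274]
 [ 366   30   10    3   17]
 [ 309   43   16   29  139]
 [ 546   47   63   64 2059]
 [ 386   53    7   14   42]
 [ 509  100   63   55 1164]
 [ 300  107   19   35  270]
 [ 322  107    8   10   42]
 [ 555  124   28   32  486]
 [ 332  126    8    7   21]
 [ 353  132   40   51  849]
 [ 312  138   13   11   55]
 [ 544  140   14    7   25]
 [ 354  144   11    6   39]
 [ 323  152    9   18  113]
 [ 337  210    8    6   27]
 [ 325  217   16   18  128]
 [ 308  235   11   12   97]]
the job is handed in; nothing more can be done
the job is handed in; nothing more can be done
```

The vent is open and the job is handed in at roughly 48 s of the 72 s allowed. The tool reported no verdict.

- **Tab:** I pinched the fin and swung the tab over. At the last check it stood at about 2.3 rad, measured from depth. A second push meant to take it further stopped at first contact (6 N limit) and moved it little.
- **Cap release:** I pressed in 0.5 mm steps and felt the bottom about 13 mm down. The vertical force while pressing and turning stayed at or below 10 N. The first grasp turned the cap about 1.2 rad, past the catch, with the turning moment (about 0.1 N m) never rising towards 0.3.
- **Cap to its stop:** The cap sprang up by itself and took two more grasps. In the last grasp the moment climbed to 0.31 N m, the 0.3 N m cut-off I had set for the stop, and I let go. The mark on the cap moved from about 0.1 to 2.6 rad. The cap therefore stands at roughly 2.5 to 2.6 rad, since its closed reading is only known to 0 to 0.1.
- **Mark reading:** A second estimate of the mark's closed direction, from its line rather than its position, gave 0.4 rad. I trusted the position instead, because the mark pointed at the hinge in the picture. At the stop the two readings agree within 0.01 rad.
- **Last check:** The gripper was open, raised and clear of everything. Compared with the first scene picture, the only differences were in the area of the arm, the tab and the cap, so none of the other things appeared moved.

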